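Line up the feed jars and press their caps home

TASK

First line up all the white jars upright on the board, one centred on each ring, starting at the ring next to the raised stop and leaving no ring empty in between. Then, with the seating tool held square, press every jar's grey cap fully home (never push or hold the caps with the gripper), and stand the tool back upright in its tray. The jars must still be in their row at the end; leave the roll of tape, the net pot and the other things alone.

Things in the scene. Friction and masses are not known exactly. Their poses are not given: they have to be found in the camera images.
- board: Fixed plywood lining board, 100 x 402 x 8 mm thick, origin under the middle of the row; its y axis runs along the row. Six inlaid ring marks (56 mm across, 62 mm apart) on its top; a raised stop (10 mm wide, 20 mm high) closes its +y end (the robot's left).
- mark1 (a point): Centre of ring mark 1 on the board's top surface (8 mm above the counter), the one next to the raised stop.
- mark2 (a point): Centre of ring mark 2 on the board's top surface (8 mm above the counter), 62 mm from mark 1.
- mark3 (a point): Centre of ring mark 3 on the board's top surface (8 mm above the counter), 124 mm from mark 1.
- mark4 (a point): Centre of ring mark 4 on the board's top surface (8 mm above the counter), 186 mm from mark 1.
- mark5 (a point): Centre of ring mark 5 on the board's top surface (8 mm above the counter), 248 mm from mark 1.
- mark6 (a point): Centre of ring mark 6 on the board's top surface (8 mm above the counter), 310 mm from mark 1.
- jar1_mid (a point): Feed jar 1 (may be absent): white round jar, straight body 50 mm in diameter and 42 mm high, with a 34 mm neck above it that carries the cap; about 0.17 kg. This point is on its axis, 24 mm above its underside; z up. All the jars are alike.
- jar1_cap: Grey snap cap of jar 1, 42 mm in diameter, 14 mm high, captive on the neck. Origin at the centre of its underside. It starts 5 to 7 mm proud (origin up to 26 mm above jar1_mid) and is home on the jar's shoulder 7 mm below the fully proud height: origin 19 mm above jar1_mid, cap top 33 mm above jar1_mid. It needs about 7 N to slide down the neck and stays where it is left, so a half-pressed cap stays half-pressed.
- jar2_mid (a point): Feed jar 2 (may be absent): white round jar, straight body 50 mm in diameter and 42 mm high, with a 34 mm neck above it that carries the cap; about 0.17 kg. This point is on its axis, 24 mm above its underside; z up. All the jars are alike.
- jar2_cap: Grey snap cap of jar 2, 42 mm in diameter, 14 mm high, captive on the neck. Origin at the centre of its underside. It starts 5 to 7 mm proud (origin up to 26 mm above jar2_mid) and is home on the jar's shoulder 7 mm below the fully proud height: origin 19 mm above jar2_mid, cap top 33 mm above jar2_mid. It needs about 7 N to slide down the neck and stays where it is left, so a half-pressed cap stays half-pressed.
- jar3_mid (a point): Feed jar 3 (may be absent): white round jar, straight body 50 mm in diameter and 42 mm high, with a 34 mm neck above it that carries the cap; about 0.17 kg. This point is on its axis, 24 mm above its underside; z up. All the jars are alike.
- jar3_cap: Grey snap cap of jar 3, 42 mm in diameter, 14 mm high, captive on the neck. Origin at the centre of its underside. It starts 5 to 7 mm proud (origin up to 26 mm above jar3_mid) and is home on the jar's shoulder 7 mm below the fully proud height: origin 19 mm above jar3_mid, cap top 33 mm above jar3_mid. It needs about 7 N to slide down the neck and stays where it is left, so a half-pressed cap stays half-pressed.
- jar4_mid (a point): Feed jar 4 (may be absent): white round jar, straight body 50 mm in diameter and 42 mm high, with a 34 mm neck above it that carries the cap; about 0.17 kg. This point is on its axis, 24 mm above its underside; z up. All the jars are alike.
- jar4_cap: Grey snap cap of jar 4, 42 mm in diameter, 14 mm high, captive on the neck. Origin at the centre of its underside. It starts 5 to 7 mm proud (origin up to 26 mm above jar4_mid) and is home on the jar's shoulder 7 mm below the fully proud height: origin 19 mm above jar4_mid, cap top 33 mm above jar4_mid. It needs about 7 N to slide down the neck and stays where it is left, so a half-pressed cap stays half-pressed.
- jar5_mid (a point): Feed jar 5 (may be absent): white round jar, straight body 50 mm in diameter and 42 mm high, with a 34 mm neck above it that carries the cap; about 0.17 kg. This point is on its axis, 24 mm above its underside; z up. All the jars are alike.
- jar5_cap: Grey snap cap of jar 5, 42 mm in diameter, 14 mm high, captive on the neck. Origin at the centre of its underside. It starts 5 to 7 mm proud (origin up to 26 mm above jar5_mid) and is home on the jar's shoulder 7 mm below the fully proud height: origin 19 mm above jar5_mid, cap top 33 mm above jar5_mid. It needs about 7 N to slide down the neck and stays where it is left, so a half-pressed cap stays half-pressed.
- jar6_mid (a point): Feed jar 6 (may be absent): white round jar, straight body 50 mm in diameter and 42 mm high, with a 34 mm neck above it that carries the cap; about 0.17 kg. This point is on its axis, 24 mm above its underside; z up. All the jars are alike.
- jar6_cap: Grey snap cap of jar 6, 42 mm in diameter, 14 mm high, captive on the neck. Origin at the centre of its underside. It starts 5 to 7 mm proud (origin up to 26 mm above jar6_mid) and is home on the jar's shoulder 7 mm below the fully proud height: origin 19 mm above jar6_mid, cap top 33 mm above jar6_mid. It needs about 7 N to slide down the neck and stays where it is left, so a half-pressed cap stays half-pressed.
- press_grip (a point): Seating tool, loose, 0.18 kg: a flat round foot 46 mm in diameter and 16 mm high with a rubber face below, and an upright 22 x 22 mm square wooden handle, 56 mm long, on it; 72 mm high in all. This point is the middle of the handle, 44 mm above the rubber face; z up the handle, x and y square to the handle's flats.
- rest: Fixed tool rest in which the seating tool starts: plywood tray 78 x 78 mm outside, 68 x 68 mm inside, rim 10 mm high, floor 5 mm thick. Origin under its centre.
- rest_floor (a point): Centre of the tool rest's inner floor, 5 mm above the counter.
- tape_roll: Bystander: dark roll of tape lying flat, 59 mm across, 19 mm high, at the left, near the front edge of the counter; origin at the centre of its underside.
- net_pot: Bystander: black net pot standing behind the board, 62 mm across, 50 mm high; origin at the centre of its underside.

How it is judged:
By the outcome, as a careful person would: the job done as asked, in the order asked, and still so for the second after the job is handed in, with the robot touching nothing.
Of jar1, jar2, jar3, jar4, jar5, jar6 only 4 to 6 are there at a start; the rules pass over those that are not, and their reading is None.
At some moment in a run one of jar1, jar2, jar3, jar4, jar5, jar6 may be knocked a few centimetres aside while the robot is not near it.
It also fails if it takes over 210 s, if anything falls off the work surface, if the arm or the gripper's body presses on something with over 40 N, if the wrist force passes 120 N, or if a joint passes its speed limit or range.

ROBOT

A 6-joint arm with a two-finger parallel gripper is mounted at the origin on a cart in front of the work surface, level with it; the furniture and walls round the work are solid. World frame = base frame: x ahead of the robot, y to its left, z up, the work surface at z = 0. Lengths are in m, angles in degrees, forces in N, time in s.
With the tool pointing down it reaches from about 0.275 to 0.775 m from the base axis. Payload 14.6 kg.
Tool frame: the origin (TCP) lies midway between the tips of the shut fingers; the grasp point (between the pads) lies 19 mm behind it; z points along the fingers, y is the line along which they close (so a half turn about z gives the same grasp; the last joint's range is limited). The gripper opens to 85 mm and grips with 20 to 120 N. Pads are 22 mm wide; open, the fingers measure 114 mm over their backs; the gripper's body (76 mm by 85 mm) begins 54 mm behind the grasp point. The pads swing forward as they close: fully open they stand 13 mm farther back than shut.
Start: joints at [-74.616, 15.075, -2.767, 72.158, 0, 81.102], TCP at [0.216, -0.479, 0.204] pointing down, gripper open.
Joint ranges: [-151.79, 151.79], [-50.71, 97.33], [-67.44, 78.34], [-121.81, 120.89], [-77.56, 73.72], [-180, 180]. Speed limits (degrees/s): [108.29, 108.29, 147.25, 159.86, 180, 180].

INTERFACE

Orientations are given as a 3x3 rotation matrix whose columns are the frame's x, y, z axes.
In Python, from workcell import * gives the robot as it stands.
- The arm moves only by the tool send_rows, never from a script. Its argument "plan" is a list of rows, each a list of 3 entries, a list of its own where there are three numbers: the shift along the tool's x, y, z in mm, then the turn, a rotation vector about the tool's x, y, z in degrees, then the closure, from 0 (fully open) to 1 (shut). In form: [[[tx, ty, tz], [wx, wy, wz], hand], ...]. A call has 1 to 8 rows; each row is the pose to reach, as a shift and turn from the pose commanded when the call began, along the tool's axes at that moment; what a row does not reach only later rows make up. A row lasts 1/10 s, in which the tool goes at most 50 mm and 8.59 degrees, less where a joint would pass 70% of its speed; a pose out of reach is approached as far as the arm can. A call with a gripper value outside its range is refused whole. The fingers move at their own pace and stop on an object; "squeeze" is the grip in N (left out, the last holds). Time passes only in rows, so rows that repeat a pose let the fingers close. It gives the time, the measured TCP pose, the force, the opening and the grip force at its end, in the units of the state.
- sense(): the state, without advancing time (a new reading comes with each control period).
- snapshot(name): name is "side" or "top"; returns the picture (420x560x3 uint8, red, green, blue); there is no depth.
- camera_params(name): a dict with "intrinsics" (3x3 intrinsics, pixels), "view" (4x4, takes a point from world to camera coordinates). Camera axes: x right, y up, looking along -z (the intrinsics and any distortion apply to the point x, -y, -z); pixel columns grow to the right and rows downward; lengths in m; the calibration is good to about 2 mm. A picture is of the moment at which its call begins. camera_params takes no time and is no camera call.
- job_done(): hands the job in; it is judged then, once.
The state is a dict: "time": time; "qpos": joint angles; "qvel": joint speeds; "tau": joint torques, N m; "ee_pos": TCP position; "eef_rot": TCP orientation; "wrist_force": force on the tool from outside, world axes, zero at the start; "ft_torque": the same for the moment, N m; "gripper_width": finger opening in m; "grip_force": force on a finger pad.
Only numpy, scipy, OpenCV 4.12 (cv2) and the standard library are available. Lean on these libraries where they do the work, as an engineer would, in place of code of your own. Each camera call takes 0.05 s, during which the arm holds its last target. There are 200 camera calls.

## Working session

There is one attempt and no reset: what is moved stays moved. The work goes in short steps, Python scripts to look and compute and a tool call to move; the robot and the scene stay as the last step left them, time stands still between calls to the robot, and variables do not carry over. Pictures are saved under pics/ and viewed, at most 14 in all, crops included, and the job is handed in when it is done.

Besides the shell and the picture viewer there is one more tool, called by a JSON object that holds its "method" and its "body". send_rows: Moves the arm, as the interface text tells. Its arguments: {"type":"object","properties":{"plan":{"type":"array","items":{"type":"array"}},"squeeze":{"type":"number"}},"required":["plan"]}

```bash
ls; mkdir -p pics
python3 - <<'E'
from workcell import *
import cv2
for n in("top","side"):
    cv2.imwrite(f"pics/{n}0.png",snapshot(n)[:,:,::-1]); print(n,camera_params(n))
s=sense();print(s["ee_pos"],s["eef_rot"],s["wrist_force"],s["gripper_width"])
E
```

```text
pics
top {'intrinsics': array([[403.56689201,   0.        , 286.34566044],
       [  0.        , 403.56689201, 212.45476177],
       [  0.        ,   0.        ,   1.        ]]), 'view': array([[ 0.02496784, -0.99952834,  0.01788054,  0.00263357],
       [ 0.98494849,  0.02765588,  0.1706213 , -0.57569456],
       [-0.17103532,  0.01335136,  0.98517443, -1.00089291],
       [ 0.        ,  0.        ,  0.        ,  1.        ]])}
side {'intrinsics': array([[433.07081467,   0.        , 275.39464252],
       [  0.        , 433.07081467, 208.80714928],
       [  0.        ,   0.        ,   1.        ]]), 'view': array([[ 0.99923983, -0.03302957,  0.02070786, -0.56139772],
       [-0.00349993,  0.45303386,  0.89148644, -0.05494894],
       [-0.03882678, -0.89088123,  0.45257387, -1.16922218],
       [ 0.        ,  0.        ,  0.        ,  1.        ]])}
[ 0.21580899 -0.47828664  0.20317753] [[ 9.11527215e-01  4.11239659e-01 -2.81354931e-04]
 [ 4.11239737e-01 -9.11526754e-01  9.24726838e-04]
 [ 1.23821803e-04 -9.58618007e-04 -9.99999533e-01]] [-1.05449124  0.55418588  0.08404713] 0.08533326588344388
```

View pics/top0.png

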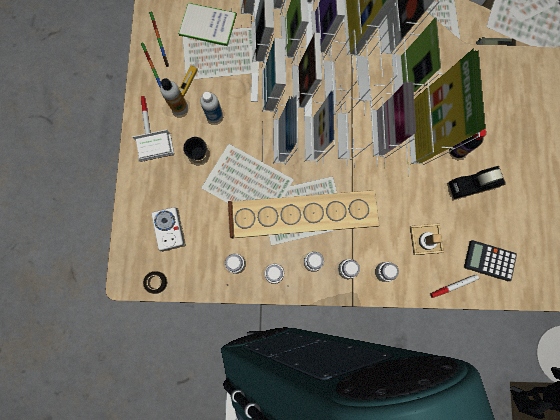

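View pics/side0.png

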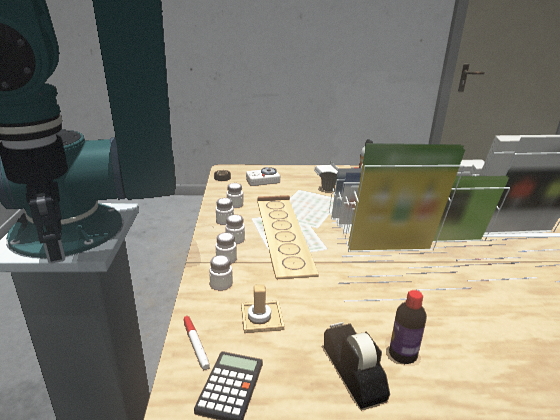

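The top view shows five jars: px (235,263), (274,273), (314,261), (349,269) and (387,271). It also shows the board with rings at (244..358, 209..218) with its stop on the left, and the tool in its tray at (427,240). The side view agrees.

```bash
cat > h.py <<'E'
from workcell import *
import numpy as np, cv2
def ray(n,uv,z):
    p=camera_params(n);K=p["intrinsics"];V=p["view"]
    d=np.linalg.solve(K,[uv[0],uv[1],1.]);d=V[:3,:3].T@(d*[1,-1,-1]);c=-V[:3,:3].T@V[:3,3]
    return c+d*(z-c[2])/d[2]
def proj(n,P):
    p=camera_params(n);q=p["view"][:3,:3]@P+p["view"][:3,3];q=q*[1,-1,-1];q=p["intrinsics"]@q
    return q[:2]/q[2]
def jars(im=None):
    "white jar shoulders in top view: ring of white round the cap; fit ellipse of whole blob incl. cap"
    if im is None: im=snapshot("top")
    hsv=cv2.cvtColor(im,cv2.COLOR_RGB2HSV)
    m=((hsv[...,1]<60)).astype(np.uint8)
    m=cv2.morphologyEx(m,cv2.MORPH_OPEN,np.ones((3,3)))
    return im,hsv,m
E
python3 - <<'E'
from h import *
im,hsv,m=jars()
c=im[190:300,215:455];m2=m[190:300,215:455]*255
a=cv2.resize(c,None,fx=3.3,fy=3.3,interpolation=cv2.INTER_CUBIC);b=cv2.resize(m2,None,fx=3.3,fy=3.3)
cv2.imwrite("pics/c1.png",np.vstack([a[:,:,::-1][:300],cv2.cvtColor(b,cv2.COLOR_GRAY2BGR)[:300]])[:600])
cs,_=cv2.findContours(m[235:300,200:455],cv2.RETR_EXTERNAL,cv2.CHAIN_APPROX_NONE,offset=(200,235))
for k in cs:
    if cv2.contourArea(k)>60: print(cv2.contourArea(k),cv2.boundingRect(k),cv2.minEnclosingCircle(k))
E
```

```text
284.0 (264, 264, 20, 19) ((273.88525390625, 272.9836120605469), 10.0823974609375)
340.5 (375, 262, 24, 19) ((386.56756591796875, 270.8108215332031), 11.773003578186035)
313.0 (338, 259, 22, 20) ((348.6470642089844, 268.1176452636719), 10.81226921081543)
292.5 (225, 253, 20, 20) ((234.73040771484375, 262.831787109375), 10.316737174987793)
295.0 (304, 251, 20, 20) ((313.5, 261.0), 10.30786418914795)
90.5 (420, 235, 16, 14) ((427.5, 241.0), 9.013978004455566)
206.5 (269, 235, 45, 10) ((291.0, 236.0), 22.02281379699707)
```

View pics/c1.png

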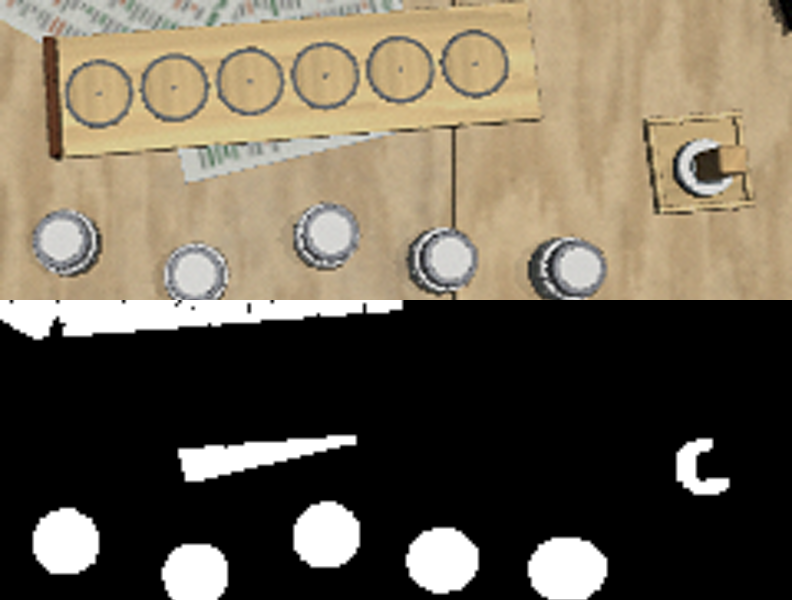

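Caps show as bright discs, the six rings are clear, and the tool stands in its tray at about crop px (710,165) with its handle top at (733,160). Next I measure them.

```bash
cat >> h.py <<'E'
def caps(im,z=0.063,box=(200,185,460,300),vt=185):
    "bright cap-top discs -> world xy at height z"
    x0,y0,x1,y1=box;f=4
    c=cv2.resize(im[y0:y1,x0:x1],None,fx=f,fy=f,interpolation=cv2.INTER_CUBIC)
    hsv=cv2.cvtColor(c,cv2.COLOR_RGB2HSV)
    m=((hsv[...,1]<35)&(hsv[...,2]>vt)).astype(np.uint8)
    m=cv2.morphologyEx(m,cv2.MORPH_OPEN,cv2.getStructuringElement(cv2.MORPH_ELLIPSE,(23,23)))
    out=[]
    for k in cv2.findContours(m,cv2.RETR_EXTERNAL,cv2.CHAIN_APPROX_NONE)[0]:
        (u,v),r=cv2.minEnclosingCircle(k);a=cv2.contourArea(k)
        if 18<r<50 and a>.7*np.pi*r*r:
            M=cv2.moments(k);u,v=M["m10"]/M["m00"],M["m01"]/M["m00"]
            uv=((u+.5)/f-.5+x0,(v+.5)/f-.5+y0);out.append((np.round(uv,1),round(r/f,1),np.round(ray("top",uv,z)[:2]*1e3)))
    return sorted(out,key=lambda t:t[0][0])
E
python3 - <<'E'
from h import *
im=snapshot("top")
for c in caps(im): print(c)
f=4;x0,y0,x1,y1=225,185,385,245
c=cv2.resize(im[y0:y1,x0:x1],None,fx=f,fy=f,interpolation=cv2.INTER_CUBIC)
g=cv2.cvtColor(c,cv2.COLOR_RGB2GRAY)
m=(g<cv2.blur(g,(61,61))-22).astype(np.uint8)
cs,h=cv2.findContours(m,cv2.RETR_CCOMP,cv2.CHAIN_APPROX_NONE)
P=[]
for k in cs:
    (u,v),r=cv2.minEnclosingCircle(k)
    if 35<r<55 and cv2.contourArea(k)>.7*np.pi*r*r:
        uv=((u+.5)/f-.5+x0,(v+.5)/f-.5+y0);print("ring",np.round(uv,1),round(r,1),np.round(ray("top",uv,.008)*1e3,1))
T=lambda u,v:((u+.5)/3.3-.5+215,(v+.5)/3.3-.5+190)
for q in [(645,119),(741,113),(754,206),(656,212)]: print("tray",np.round(ray("top",T(*q),.010)*1e3,1))
x0,y0,x1,y1=405,218,455,262
c=cv2.resize(im[y0:y1,x0:x1],None,fx=12,fy=12,interpolation=cv2.INTER_CUBIC)
cv2.imwrite("pics/tool.png",c[:,:,::-1])
E
```

```text
(array([233. , 262.1]), 6.2, array([443., 149.]))
(array([273.6, 272.7]), 6.3, array([419.,  46.]))
(array([314.7, 260.1]), 6.3, array([453., -56.]))
(array([351.2, 267.8]), 6.2, array([ 436., -149.]))
(array([390.3, 270.7]), 6.1, array([ 432., -247.]))
ring [244.6 218.2] 43.2 [563.8 129.5   8. ]
ring [244.3 217.8] 37.7 [564.8 130.3   8. ]
ring [267.5 216.2] 43.6 [571.  68.   8.]
ring [267.5 216.2] 36.8 [571.  68.   8.]
ring [290.1 214.3] 43.1 [578.    7.1   8. ]
ring [290.4 214.3] 36.9 [577.7   6.2   8. ]
ring [313.  212.6] 43.4 [584.1 -55.    8. ]
ring [313.3 212.4] 36.9 [584.9 -55.6   8. ]
ring [336.  210.6] 43.6 [ 591.5 -117.3    8. ]
ring [335.8 210.5] 36.4 [ 591.6 -116.9    8. ]
ring [358.5 209.1] 43.7 [ 597.3 -178.5    8. ]
ring [358.5 208.8] 36.7 [ 598.2 -178.6    8. ]
tray [ 555.3 -317.8   10. ]
tray [ 562.5 -397.1   10. ]
tray [ 486.5 -404.7   10. ]
tray [ 479.6 -324.7   10. ]
```

View pics/tool.png

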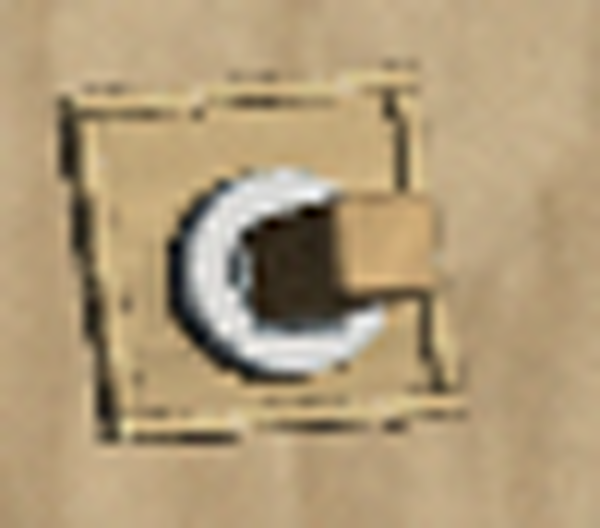

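The measurements agree with the given sizes: ring spacing is 62 mm, the row is yawed 6.2° and the tray is about 79 mm across. The tool's handle top shows at crop px (386,243). I'll move above the right-most jar with the fingers closing across the row.

{"method": "send_rows", "body": {"plan": [[[292, -122, 60], [0, 0, -71.9], 0], [[292, -122, 60], [0, 0, -71.9], 0], [[292, -122, 60], [0, 0, -71.9], 0], [[292, -122, 60], [0, 0, -71.9], 0], [[292, -122, 60], [0, 0, -71.9], 0], [[292, -122, 60], [0, 0, -71.9], 0], [[292, -122, 60], [0, 0, -71.9], 0], [[292, -122, 60], [0, 0, -71.9], 0]], "squeeze": 40}}

```text
time: 1.0
ee_pos: [0.4332, -0.2447, 0.1428]
eef_rot: [[-0.063, 0.998, -0.001], [0.998, 0.063, 0.001], [0.001, -0.001, -1.0]]
wrist_force: [-0.5, -0.8, 0.1]
gripper_width: 0.0854
grip_force: 0.0
```

```bash
cat >> h.py <<'E'
B=np.radians(6.2)
def to(*ts):
    "shift in tool axes (mm) from here to each world target (mm), plus turn (deg) to square pose at row yaw"
    from scipy.spatial.transform import Rotation as Ro
    s=sense();R=np.array(s["eef_rot"]);p=np.array(s["ee_pos"])*1e3
    yb=np.array([np.cos(B),np.sin(B),0]);z=np.array([0,0,-1.]);G=np.c_[np.cross(yb,z),yb,z]
    print("t",round(s["time"],2),"pos",p.round(1),"turn",Ro.from_matrix(R.T@G).as_rotvec(degrees=True).round(2),"F",np.round(s["wrist_force"],1),"w",round(s["gripper_width"]*1e3,1),"grip",s["grip_force"])
    for t in ts: print(t,"->",(R.T@(np.array(t)-p)).round(1))
E
python3 -c "
from h import *
to((432,-247,143),(432,-247,5))
for c in caps(snapshot('top')): print(c)"
```

```text
t 1.0 pos [ 433.2 -244.7  142.8] turn [-0.03 -0.07 -2.6 ] F [-0.5 -0.8  0.1] w 85.4 grip 0.0
(432, -247, 143) -> [-2.2 -1.3 -0.2]
(432, -247, 5) -> [ -2.4  -1.2 137.8]
(array([232.9, 262.1]), 6.6, array([443., 149.]))
(array([273.6, 272.7]), 6.6, array([419.,  46.]))
(array([314.7, 260. ]), 6.5, array([454., -56.]))
(array([351.2, 267.8]), 6.4, array([ 436., -148.]))
```

{"method": "send_rows", "body": {"plan": [[[-2, -1, 40], [0, 0, -2.6], 0], [[-2, -1, 75], [0, 0, -2.6], 0], [[-2, -1, 100], [0, 0, -2.6], 0], [[-2, -1, 120], [0, 0, -2.6], 0], [[-2, -1, 137], [0, 0, -2.6], 0], [[-2, -1, 137], [0, 0, -2.6], 0], [[-2, -1, 137], [0, 0, -2.6], 1], [[-2, -1, 137], [0, 0, -2.6], 1]], "squeeze": 40}}

```text
time: 1.85
ee_pos: [0.4314, -0.2498, 0.0075]
eef_rot: [[-0.097, 0.995, 0.001], [0.995, 0.097, -0.001], [-0.001, 0.001, -1.0]]
wrist_force: [-0.7, 0.2, 1.0]
gripper_width: 0.0594
grip_force: 0.0
```

{"method": "send_rows", "body": {"plan": [[[0, 0, 0], [0, 0, 0], 1], [[0, 0, 0], [0, 0, 0], 1], [[0, 0, 0], [0, 0, 0], 1], [[0, 0, 0], [0, 0, 0], 1], [[0, 0, -15], [0, 0, 0], 1], [[0, 0, -45], [0, 0, 0], 1], [[0, 0, -80], [0, 0, 0], 1], [[0, 0, -80], [0, 0, 0], 1]], "squeeze": 40}}

```text
time: 2.65
ee_pos: [0.4328, -0.2508, 0.0908]
eef_rot: [[-0.098, 0.995, 0.005], [0.995, 0.098, -0.004], [-0.005, 0.005, -1.0]]
wrist_force: [0.0, 1.3, -2.9]
gripper_width: 0.0468
grip_force: 41.6
```

```bash
python3 -c "
from h import *
to((591,-116.6,86),(591,-116.6,15))
im=snapshot('side');cv2.imwrite('pics/s1.png',cv2.resize(im[120:320,150:350],None,fx=2.8,fy=2.8)[:,:,::-1])"
```

```text
t 2.65 pos [ 432.8 -250.8   90.8] turn [ 0.27  0.27 -0.58] F [ 0.   1.3 -2.9] w 46.8 grip 41.648860573768616
(591, -116.6, 86) -> [118.1 170.5   5. ]
(591, -116.6, 15) -> [118.4 170.2  76. ]
```

View pics/s1.png

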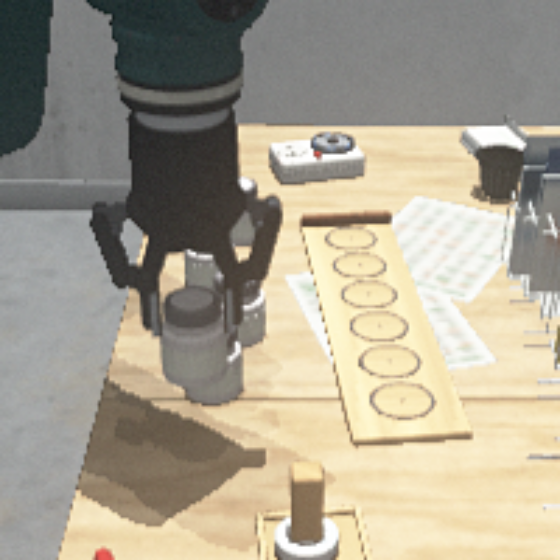

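The jar is held upright: its cap top is at crop (193,300), which is side px (219,227). I'll check how far it sits from the TCP.

```bash
python3 -c "
from h import *
print(ray('side',(193/2.8+150,300/2.8+120),.146)*1e3)
print(ray('side',(193/2.8+150,303/2.8+120),.146)*1e3)
im=snapshot('side')
print(proj('side',np.array([.4328,-.2508,.146])))
"
```

```text
[ 433.19131985 -246.78410526  146.        ]
[ 433.56512663 -251.30019912  146.        ]
[218.57746599 228.09452422]
```

{"method": "send_rows", "body": {"plan": [[[25, 36, 0], [0, 0, 0], 1], [[50, 72, 0], [0, 0, 0], 1], [[75, 108, 0], [0, 0, 0], 1], [[100, 145, 0], [0, 0, 0], 1], [[116, 170, 0], [0, 0, 0], 1], [[116, 170, 0], [0, 0, 0], 1], [[116, 170, 0], [0, 0, 0], 1], [[116, 170, 0], [0, 0, 0], 1]]}}

```text
time: 3.55
ee_pos: [0.5877, -0.1176, 0.0859]
eef_rot: [[-0.098, 0.995, -0.002], [0.995, 0.098, 0.0], [0.0, -0.001, -1.0]]
wrist_force: [-0.5, 0.2, -1.7]
gripper_width: 0.0467
grip_force: 41.8
```

```bash
python3 -c "
from h import *
to((591.2,-118.6,15.5))"
```

```text
t 3.55 pos [ 587.7 -117.6   85.9] turn [-0.09 -0.03 -0.6 ] F [-0.5  0.2 -1.7] w 46.7 grip 41.79305076599121
(591.2, -118.6, 15.5) -> [-1.4  3.4 70.3]
```

{"method": "send_rows", "body": {"plan": [[[-1, 3, 30], [0, 0, 0], 1], [[-1, 3, 55], [0, 0, 0], 1], [[-1, 3, 65], [0, 0, 0], 1], [[-1, 3, 70], [0, 0, 0], 1], [[-1, 3, 71], [0, 0, 0], 1], [[-1, 3, 71], [0, 0, 0], 1], [[-1, 3, 71], [0, 0, 0], 1], [[-1, 3, 71], [0, 0, 0], 0.7]]}}

```text
time: 4.35
ee_pos: [0.5917, -0.1184, 0.0168]
eef_rot: [[-0.098, 0.995, 0.001], [0.995, 0.098, -0.001], [-0.001, 0.0, -1.0]]
wrist_force: [-5.2, -0.5, 8.2]
gripper_width: 0.0467
grip_force: 43.4
```

{"method": "send_rows", "body": {"plan": [[[0, 0, 0], [0, 0, 0], 0.2], [[0, 0, 0], [0, 0, 0], 0.0], [[0, 0, 0], [0, 0, 0], 0], [[0, 0, -30], [0, 0, 0], 0], [[0, 0, -80], [0, 0, 0], 0], [[0, 0, -130], [0, 0, 0], 0], [[0, -110, -130], [0, 0, 0], 0], [[0, -110, -130], [0, 0, 0], 0]]}}

```text
time: 5.15
ee_pos: [0.4935, -0.1285, 0.1472]
eef_rot: [[-0.099, 0.995, 0.004], [0.995, 0.099, -0.002], [-0.002, 0.004, -1.0]]
wrist_force: [-1.4, -2.0, -0.5]
gripper_width: 0.0859
grip_force: 0.0
```

```bash
python3 -c "
from h import *
im=snapshot('top')
for c in caps(im): print(c)
for c in caps(im,.071): print(c)
to((436,-149,143),(436,-149,6))
cv2.imwrite('pics/t2.png',im[150:310,140:460][:,:,::-1].repeat(2,0).repeat(2,1))"
```

```text
(array([233., 262.]), 6.7, array([443., 149.]))
(array([273.6, 272.7]), 6.6, array([419.,  46.]))
(array([338.7, 206.7]), 6.4, array([ 592., -117.]))
(array([233., 262.]), 6.7, array([443., 148.]))
(array([273.6, 272.7]), 6.6, array([419.,  46.]))
(array([338.7, 206.7]), 6.4, array([ 590., -116.]))
t 5.2 pos [ 483.4 -126.5  145.2] turn [-0.28 -0.09 -0.55] F [-2.1  2.2  2.5] w 85.2 grip 0.0
(436, -149, 143) -> [-17.7 -49.4   2.4]
(436, -149, 6) -> [-17.9 -48.7 139.4]
```

View pics/t2.png

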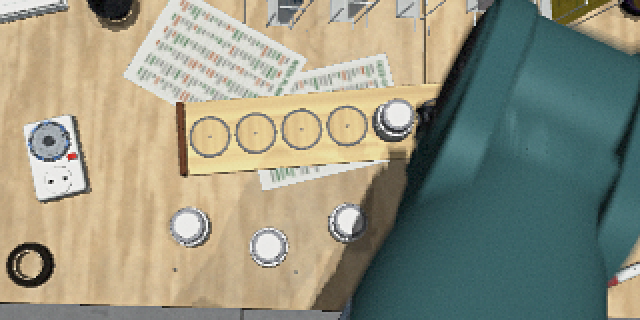

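The first jar is placed at (590,-116), 1 mm from ring 5's centre. Next is the jar at (436,-149).

{"method": "send_rows", "body": {"plan": [[[-18, -49, 10], [0, 0, -0.5], 0], [[-18, -49, 40], [0, 0, -0.5], 0], [[-18, -49, 55], [0, 0, -0.5], 0], [[-18, -49, 55], [0, 0, -0.5], 0], [[-18, -49, 55], [0, 0, -0.5], 0], [[-18, -49, 55], [0, 0, -0.5], 0]]}}

```text
time: 5.8
ee_pos: [0.4461, -0.1506, 0.0914]
eef_rot: [[-0.107, 0.994, 0.001], [0.994, 0.107, -0.001], [-0.001, 0.001, -1.0]]
wrist_force: [-0.6, 0.6, -0.1]
gripper_width: 0.0853
grip_force: 0.0
```

```bash
python3 -c "
from h import *
to((436,-149,6))"
```

```text
t 5.8 pos [ 446.1 -150.6   91.4] turn [ 0.06  0.04 -0.05] F [-0.6  0.6 -0.1] w 85.3 grip 0.0
(436, -149, 6) -> [  2.8 -10.   85.4]
```

{"method": "send_rows", "body": {"plan": [[[3, -10, 15], [0, 0, 0], 0], [[3, -10, 50], [0, 0, 0], 0], [[3, -10, 75], [0, 0, 0], 0], [[3, -10, 86], [0, 0, 0], 0], [[3, -10, 86], [0, 0, 0], 0], [[3, -10, 86], [0, 0, 0], 0.5], [[3, -10, 86], [0, 0, 0], 1], [[3, -10, 86], [0, 0, 0], 1]]}}

```text
time: 6.6
ee_pos: [0.436, -0.149, 0.0058]
eef_rot: [[-0.107, 0.994, 0.002], [0.994, 0.107, -0.001], [-0.001, 0.002, -1.0]]
wrist_force: [-3.9, 3.4, 20.9]
gripper_width: 0.0481
grip_force: 37.7
```

{"method": "send_rows", "body": {"plan": [[[0, 0, 0], [0, 0, 0], 1], [[0, 0, 0], [0, 0, 0], 1], [[0, 0, 0], [0, 0, 0], 1], [[0, 0, -10], [0, 0, 0], 1], [[0, 0, -45], [0, 0, 0], 1], [[0, 0, -80], [0, 0, 0], 1], [[0, 0, -80], [0, 0, 0], 1], [[0, 0, -80], [0, 0, 0], 1]]}}

```text
time: 7.4
ee_pos: [0.4355, -0.1487, 0.0853]
eef_rot: [[-0.107, 0.994, 0.002], [0.994, 0.107, -0.001], [-0.001, 0.001, -1.0]]
wrist_force: [0.4, -0.1, -2.7]
gripper_width: 0.0473
grip_force: 42.1
```

```bash
python3 -c "
from h import *
to((584.5,-55,86))"
```

```text
t 7.4 pos [ 435.5 -148.7   85.3] turn [ 0.09  0.06 -0.06] F [ 0.4 -0.1 -2.7] w 47.3 grip 42.11538076400757
(584.5, -55, 86) -> [ 77.3 158.2  -0.5]
```

{"method": "send_rows", "body": {"plan": [[[20, 40, 0], [0, 0, 0], 1], [[40, 80, 0], [0, 0, 0], 1], [[60, 120, 0], [0, 0, 0], 1], [[77, 158, 0], [0, 0, 0], 1], [[77, 158, 0], [0, 0, 0], 1], [[77, 158, 0], [0, 0, 0], 1], [[77, 158, 0], [0, 0, 0], 1], [[77, 158, 0], [0, 0, 0], 1]]}}

```text
time: 8.2
ee_pos: [0.583, -0.0556, 0.0844]
eef_rot: [[-0.106, 0.994, -0.001], [0.994, 0.106, 0.0], [0.0, -0.001, -1.0]]
wrist_force: [-0.6, 0.6, -2.1]
gripper_width: 0.0474
grip_force: 42.3
```

```bash
python3 -c "
from h import *
to((584.5,-55,14.5))"
```

```text
t 8.2 pos [583.  -55.6  84.4] turn [-0.04 -0.01 -0.12] F [-0.6  0.6 -2.1] w 47.4 grip 42.29418933391571
(584.5, -55, 14.5) -> [ 0.4  1.6 69.9]
```

{"method": "send_rows", "body": {"plan": [[[0, 2, 30], [0, 0, 0], 1], [[0, 2, 55], [0, 0, 0], 1], [[0, 2, 66], [0, 0, 0], 1], [[0, 2, 70], [0, 0, 0], 1], [[0, 2, 70], [0, 0, 0], 1], [[0, 2, 70], [0, 0, 0], 1], [[0, 2, 70], [0, 0, 0], 0.6], [[0, 2, 70], [0, 0, 0], 0.2]]}}

```text
time: 9.0
ee_pos: [0.5864, -0.055, 0.0152]
eef_rot: [[-0.107, 0.994, 0.001], [0.994, 0.107, -0.0], [-0.0, 0.001, -1.0]]
wrist_force: [0.1, -0.4, -1.1]
gripper_width: 0.0604
grip_force: 0.0
```

{"method": "send_rows", "body": {"plan": [[[0, 0, 0], [0, 0, 0], 0.0], [[0, 0, 0], [0, 0, 0], 0], [[0, 0, -30], [0, 0, 0], 0], [[0, 0, -80], [0, 0, 0], 0], [[0, 0, -95], [0, 0, 0], 0], [[6, -50, -95], [0, 0, 0], 0], [[10, -90, -95], [0, 0, 0], 0], [[13, -130, -95], [0, 0, 0], 0]]}}

```text
time: 9.8
ee_pos: [0.4537, -0.0556, 0.1096]
eef_rot: [[-0.107, 0.994, 0.0], [0.994, 0.107, -0.0], [-0.0, 0.0, -1.0]]
wrist_force: [-0.5, -0.1, 0.7]
gripper_width: 0.0855
grip_force: 0.0
```

{"method": "send_rows", "body": {"plan": [[[0, 0, 0], [0, 0, 0], 0], [[0, 0, 0], [0, 0, 0], 0], [[0, 0, 0], [0, 0, 0], 0]]}}

```text
time: 10.1
ee_pos: [0.4563, -0.056, 0.1098]
eef_rot: [[-0.107, 0.994, 0.001], [0.994, 0.107, -0.0], [-0.0, 0.001, -1.0]]
wrist_force: [0.3, 0.1, 0.2]
gripper_width: 0.0854
grip_force: 0.0
```

```bash
python3 -c "
from h import *
im=snapshot('top')
for c in caps(im): print(c)
to((453.5,-56,8))"
```

```text
(array([233. , 262.1]), 6.5, array([443., 149.]))
(array([273.6, 272.7]), 6.4, array([419.,  46.]))
t 10.15 pos [456.4 -56.  109.7] turn [ 0.04  0.01 -0.05] F [-0.3  0.3 -0.3] w 85.4 grip 0.0
(453.5, -56, 8) -> [  0.3  -2.9 101.7]
```

{"method": "send_rows", "body": {"plan": [[[0, -3, 30], [0, 0, 0], 0], [[0, -3, 65], [0, 0, 0], 0], [[0, -3, 92], [0, 0, 0], 0], [[0, -3, 102], [0, 0, 0], 0], [[0, -3, 102], [0, 0, 0], 0], [[0, -3, 102], [0, 0, 0], 0.5], [[0, -3, 102], [0, 0, 0], 1], [[0, -3, 102], [0, 0, 0], 1]]}}

```text
time: 10.95
ee_pos: [0.4534, -0.0564, 0.0089]
eef_rot: [[-0.107, 0.994, 0.002], [0.994, 0.107, -0.001], [-0.001, 0.002, -1.0]]
wrist_force: [-5.0, 1.5, 23.2]
gripper_width: 0.047
grip_force: 37.4
```

{"method": "send_rows", "body": {"plan": [[[0, 0, 0], [0, 0, 0], 1], [[0, 0, 0], [0, 0, 0], 1], [[0, 0, 0], [0, 0, 0], 1], [[0, 0, -10], [0, 0, 0], 1], [[0, 0, -45], [0, 0, 0], 1], [[0, 0, -80], [0, 0, 0], 1], [[0, 0, -80], [0, 0, 0], 1], [[0, 0, -80], [0, 0, 0], 1]]}}

```text
time: 11.75
ee_pos: [0.4528, -0.0563, 0.0884]
eef_rot: [[-0.107, 0.994, 0.002], [0.994, 0.107, -0.001], [-0.001, 0.002, -1.0]]
wrist_force: [0.8, 0.5, -2.3]
gripper_width: 0.0465
grip_force: 41.7
```

```bash
python3 -c "
from h import *
to((577.7,6.7,86))"
```

```text
t 11.75 pos [452.8 -56.3  88.4] turn [ 0.1   0.05 -0.06] F [ 0.8  0.5 -2.3] w 46.5 grip 41.67069375514984
(577.7, 6.7, 86) -> [ 49.3 130.9   2.6]
```

{"method": "send_rows", "body": {"plan": [[[15, 40, 0], [0, 0, 0], 1], [[30, 80, 0], [0, 0, 0], 1], [[49, 115, 0], [0, 0, 0], 1], [[49, 132, 0], [0, 0, 0], 1], [[49, 132, 0], [0, 0, 0], 1], [[49, 132, 0], [0, 0, 0], 1], [[49, 132, 0], [0, 0, 0], 1], [[49, 132, 0], [0, 0, 0], 1]]}}

```text
time: 12.55
ee_pos: [0.5774, 0.0063, 0.0876]
eef_rot: [[-0.106, 0.994, -0.001], [0.994, 0.106, 0.0], [0.0, -0.001, -1.0]]
wrist_force: [0.3, -0.1, -1.7]
gripper_width: 0.0466
grip_force: 41.8
```

```bash
python3 -c "
from h import *
to((577.7,6.7,17))"
```

```text
t 12.55 pos [577.4   6.3  87.6] turn [-0.03 -0.01 -0.1 ] F [ 0.3 -0.1 -1.7] w 46.6 grip 41.75504744052887
(577.7, 6.7, 17) -> [ 0.3  0.3 70.6]
```

{"method": "send_rows", "body": {"plan": [[[0, 0, 30], [0, 0, 0], 1], [[0, 0, 55], [0, 0, 0], 1], [[0, 0, 66], [0, 0, 0], 1], [[0, 0, 70], [0, 0, 0], 1], [[0, 0, 70], [0, 0, 0], 1], [[0, 0, 70], [0, 0, 0], 1], [[0, 0, 70], [0, 0, 0], 0.6], [[0, 0, 70], [0, 0, 0], 0.2]]}}

```text
time: 13.35
ee_pos: [0.5787, 0.0066, 0.0181]
eef_rot: [[-0.107, 0.994, 0.001], [0.994, 0.107, -0.0], [-0.0, 0.001, -1.0]]
wrist_force: [0.3, 0.3, 1.1]
gripper_width: 0.06
grip_force: 0.0
```

{"method": "send_rows", "body": {"plan": [[[0, 0, 0], [0, 0, 0], 0.0], [[0, 0, 0], [0, 0, 0], 0], [[0, 0, -30], [0, 0, 0], 0], [[0, 0, -80], [0, 0, 0], 0], [[0, 0, -95], [0, 0, 0], 0], [[14, -40, -95], [0, 0, 0], 0], [[28, -80, -95], [0, 0, 0], 0], [[42, -120, -95], [0, 0, 0], 0]]}}

```text
time: 14.15
ee_pos: [0.4531, 0.0359, 0.1125]
eef_rot: [[-0.107, 0.994, 0.0], [0.994, 0.107, 0.0], [-0.0, 0.0, -1.0]]
wrist_force: [0.8, 0.0, 0.9]
gripper_width: 0.0856
grip_force: 0.0
```

{"method": "send_rows", "body": {"plan": [[[14, -34, 0], [0, 0, 0], 0], [[14, -34, 0], [0, 0, 0], 0], [[14, -34, 0], [0, 0, 0], 0], [[14, -34, 0], [0, 0, 0], 0]]}}

```text
time: 14.55
ee_pos: [0.4202, 0.0457, 0.1128]
eef_rot: [[-0.107, 0.994, 0.001], [0.994, 0.107, -0.0], [-0.0, 0.001, -1.0]]
wrist_force: [0.2, -0.3, -0.5]
gripper_width: 0.0854
grip_force: 0.0
```

```bash
python3 -c "
from h import *
im=snapshot('top')
for c in caps(im): print(c)
cv2.imwrite('pics/t3.png',im[150:310,140:460][:,:,::-1].repeat(2,0).repeat(2,1))
to((419,46,8))"
```

```text
(array([291. , 210.4]), 6.2, array([579.,   6.]))
(array([314.9, 207.9]), 6.2, array([587., -55.]))
(array([338.9, 206.8]), 6.1, array([ 592., -117.]))
t 14.6 pos [420.2  45.7 112.6] turn [ 0.03  0.01 -0.08] F [-0.1 -0.5  0.5] w 84.9 grip 0.0
(419, 46, 8) -> [  0.5  -1.2 104.6]
```

View pics/t3.png

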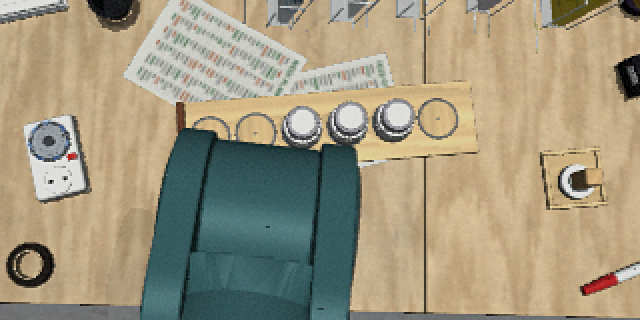

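Three jars are on rings 3 to 5, within about 1 mm. Now the fourth.

{"method": "send_rows", "body": {"plan": [[[0, -1, 30], [0, 0, 0], 0], [[0, -1, 65], [0, 0, 0], 0], [[0, -1, 92], [0, 0, 0], 0], [[0, -1, 104], [0, 0, 0], 0], [[0, -1, 104], [0, 0, 0], 0], [[0, -1, 104], [0, 0, 0], 0.5], [[0, -1, 104], [0, 0, 0], 1], [[0, -1, 104], [0, 0, 0], 1]]}}

```text
time: 15.4
ee_pos: [0.4193, 0.0457, 0.0096]
eef_rot: [[-0.107, 0.994, 0.002], [0.994, 0.107, -0.0], [-0.0, 0.002, -1.0]]
wrist_force: [-3.8, 0.3, 20.8]
gripper_width: 0.0473
grip_force: 37.5
```

{"method": "send_rows", "body": {"plan": [[[0, 0, 0], [0, 0, 0], 1], [[0, 0, 0], [0, 0, 0], 1], [[0, 0, 0], [0, 0, 0], 1], [[0, 0, -10], [0, 0, 0], 1], [[0, 0, -45], [0, 0, 0], 1], [[0, 0, -80], [0, 0, 0], 1], [[0, 0, -80], [0, 0, 0], 1], [[0, 0, -80], [0, 0, 0], 1]]}}

```text
time: 16.2
ee_pos: [0.4187, 0.0457, 0.0894]
eef_rot: [[-0.107, 0.994, 0.002], [0.994, 0.107, -0.0], [-0.0, 0.002, -1.0]]
wrist_force: [-0.4, 0.2, -1.8]
gripper_width: 0.0462
grip_force: 41.4
```

```bash
python3 -c "
from h import *
to((571,68.3,86))
for c in caps(snapshot('top'),.071): print(c)"
```

```text
t 16.2 pos [418.7  45.7  89.4] turn [ 0.11  0.02 -0.06] F [-0.4  0.2 -1.8] w 46.2 grip 41.429593563079834
(571, 68.3, 86) -> [  6.2 153.8   3.7]
(array([290.9, 210.4]), 6.2, array([577.,   7.]))
(array([314.9, 208. ]), 6.2, array([585., -55.]))
(array([338.9, 206.7]), 6.1, array([ 590., -116.]))
```

{"method": "send_rows", "body": {"plan": [[[2, 40, 0], [0, 0, 0], 1], [[4, 80, 0], [0, 0, 0], 1], [[6, 120, 0], [0, 0, 0], 1], [[6, 154, 0], [0, 0, 0], 1], [[6, 154, 0], [0, 0, 0], 1], [[6, 154, 0], [0, 0, 0], 1], [[6, 154, 0], [0, 0, 0], 1], [[6, 154, 0], [0, 0, 0], 1]]}}

```text
time: 17.05
ee_pos: [0.5697, 0.0681, 0.0885]
eef_rot: [[-0.107, 0.994, -0.001], [0.994, 0.107, 0.0], [0.0, -0.001, -1.0]]
wrist_force: [-0.6, -0.2, -0.2]
gripper_width: 0.0464
grip_force: 41.6
```

```bash
python3 -c "
from h import *
to((571,68.3,17.5))"
```

```text
t 17.05 pos [569.7  68.1  88.5] turn [-0.05 -0.01 -0.07] F [-0.6 -0.2 -0.2] w 46.4 grip 41.59592092037201
(571, 68.3, 17.5) -> [ 0.   1.4 71. ]
```

{"method": "send_rows", "body": {"plan": [[[0, 1, 30], [0, 0, 0], 1], [[0, 1, 55], [0, 0, 0], 1], [[0, 1, 66], [0, 0, 0], 1], [[0, 1, 71], [0, 0, 0], 1], [[0, 1, 71], [0, 0, 0], 1], [[0, 1, 71], [0, 0, 0], 1], [[0, 1, 71], [0, 0, 0], 0.6], [[0, 1, 71], [0, 0, 0], 0.2]]}}

```text
time: 17.85
ee_pos: [0.572, 0.0683, 0.018]
eef_rot: [[-0.107, 0.994, 0.001], [0.994, 0.107, 0.0], [-0.0, 0.001, -1.0]]
wrist_force: [0.2, -0.4, 0.5]
gripper_width: 0.0592
grip_force: 0.0
```

{"method": "send_rows", "body": {"plan": [[[0, 0, 0], [0, 0, 0], 0.0], [[0, 0, 0], [0, 0, 0], 0], [[0, 0, -30], [0, 0, 0], 0], [[0, 0, -80], [0, 0, 0], 0], [[0, 0, -95], [0, 0, 0], 0], [[30, -38, -95], [0, 0, 0], 0], [[60, -76, -95], [0, 0, 0], 0], [[80, -102, -95], [0, 0, 0], 0]]}}

```text
time: 18.65
ee_pos: [0.4593, 0.1379, 0.1126]
eef_rot: [[-0.107, 0.994, -0.001], [0.994, 0.107, 0.0], [0.0, -0.001, -1.0]]
wrist_force: [0.4, 0.3, 0.1]
gripper_width: 0.0854
grip_force: 0.0
```

{"method": "send_rows", "body": {"plan": [[[14, -17, 0], [0, 0, 0], 0], [[14, -17, 0], [0, 0, 0], 0], [[14, -17, 0], [0, 0, 0], 0], [[14, -17, 0], [0, 0, 0], 0]]}}

```text
time: 19.05
ee_pos: [0.4442, 0.1487, 0.1126]
eef_rot: [[-0.106, 0.994, 0.001], [0.994, 0.106, -0.0], [-0.0, 0.001, -1.0]]
wrist_force: [-0.1, 0.8, -0.3]
gripper_width: 0.0857
grip_force: 0.0
```

```bash
python3 -c "
from h import *
for c in caps(snapshot('top'),.071): print(c)
to((443,148.5,8))
cv2.imwrite('pics/s2.png',cv2.resize(snapshot('side')[130:310,180:340],None,fx=3,fy=3)[:,:,::-1])"
```

```text
(array([266.5, 212.3]), 6.2, array([571.,  69.]))
(array([290.9, 210.4]), 6.3, array([577.,   7.]))
(array([314.8, 207.9]), 6.5, array([585., -54.]))
(array([338.9, 206.7]), 6.3, array([ 590., -116.]))
t 19.1 pos [444.2 148.7 112.5] turn [ 0.02  0.   -0.1 ] F [-0.   0.  -0.6] w 85.2 grip 0.0
(443, 148.5, 8) -> [-1.000e-01 -1.200e+00  1.045e+02]
```

View pics/s2.png

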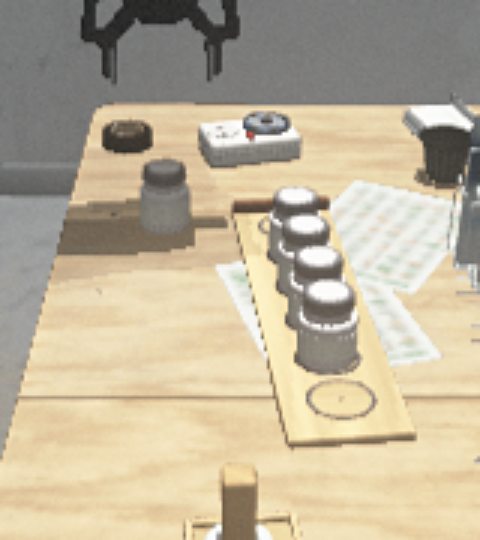

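Four jars stand upright on rings 2 to 5. The last one, at crop (165,175), has not moved.

{"method": "send_rows", "body": {"plan": [[[0, -1, 30], [0, 0, 0], 0], [[0, -1, 65], [0, 0, 0], 0], [[0, -1, 92], [0, 0, 0], 0], [[0, -1, 104], [0, 0, 0], 0], [[0, -1, 104], [0, 0, 0], 0], [[0, -1, 104], [0, 0, 0], 0.5], [[0, -1, 104], [0, 0, 0], 1], [[0, -1, 104], [0, 0, 0], 1]]}}

```text
time: 19.95
ee_pos: [0.4433, 0.149, 0.0096]
eef_rot: [[-0.107, 0.994, 0.002], [0.994, 0.107, 0.0], [0.0, 0.002, -1.0]]
wrist_force: [-4.2, -0.8, 18.8]
gripper_width: 0.0468
grip_force: 38.0
```

{"method": "send_rows", "body": {"plan": [[[0, 0, 0], [0, 0, 0], 1], [[0, 0, 0], [0, 0, 0], 1], [[0, 0, 0], [0, 0, 0], 1], [[0, 0, -10], [0, 0, 0], 1], [[0, 0, -45], [0, 0, 0], 1], [[0, 0, -80], [0, 0, 0], 1], [[0, 0, -80], [0, 0, 0], 1], [[0, 0, -80], [0, 0, 0], 1]]}}

```text
time: 20.75
ee_pos: [0.4428, 0.149, 0.0894]
eef_rot: [[-0.107, 0.994, 0.002], [0.994, 0.107, 0.0], [0.0, 0.002, -1.0]]
wrist_force: [0.0, -0.6, -2.2]
gripper_width: 0.0464
grip_force: 41.7
```

```bash
python3 -c "
from h import *
to((564.3,130,86))
for c in caps(snapshot('top'),.071): print(c)"
```

```text
t 20.75 pos [442.8 149.   89.4] turn [ 0.11 -0.01 -0.06] F [ 0.  -0.6 -2.2] w 46.4 grip 41.651326417922974
(564.3, 130, 86) -> [-31.9 118.8   3.6]
(array([266.5, 212.3]), 6.2, array([571.,  69.]))
(array([291. , 210.5]), 6.3, array([577.,   7.]))
(array([314.9, 208. ]), 6.5, array([585., -54.]))
(array([338.9, 206.8]), 6.3, array([ 590., -116.]))
```

{"method": "send_rows", "body": {"plan": [[[-9, 35, 0], [0, 0, 0], 1], [[-18, 70, 0], [0, 0, 0], 1], [[-27, 100, 0], [0, 0, 0], 1], [[-32, 120, 0], [0, 0, 0], 1], [[-32, 120, 0], [0, 0, 0], 1], [[-32, 120, 0], [0, 0, 0], 1], [[-32, 120, 0], [0, 0, 0], 1], [[-32, 120, 0], [0, 0, 0], 1]]}}

```text
time: 21.6
ee_pos: [0.5641, 0.1302, 0.0885]
eef_rot: [[-0.107, 0.994, -0.001], [0.994, 0.107, 0.0], [0.0, -0.001, -1.0]]
wrist_force: [0.1, -0.3, -1.2]
gripper_width: 0.046
grip_force: 41.8
```

```bash
python3 -c "
from h import *
to((564.3,130,17.5))"
```

```text
t 21.6 pos [564.1 130.2  88.5] turn [-0.04 -0.   -0.04] F [ 0.1 -0.3 -1.2] w 46.0 grip 41.81036353111267
(564.3, 130, 17.5) -> [-0.2  0.2 71. ]
```

{"method": "send_rows", "body": {"plan": [[[0, 0, 30], [0, 0, 0], 1], [[0, 0, 55], [0, 0, 0], 1], [[0, 0, 66], [0, 0, 0], 1], [[0, 0, 71], [0, 0, 0], 1], [[0, 0, 71], [0, 0, 0], 1], [[0, 0, 71], [0, 0, 0], 1], [[0, 0, 71], [0, 0, 0], 0.6], [[0, 0, 71], [0, 0, 0], 0.2]]}}

```text
time: 22.4
ee_pos: [0.5654, 0.13, 0.0181]
eef_rot: [[-0.107, 0.994, 0.001], [0.994, 0.107, 0.0], [-0.0, 0.001, -1.0]]
wrist_force: [0.2, -0.7, 0.1]
gripper_width: 0.0596
grip_force: 0.0
```

{"method": "send_rows", "body": {"plan": [[[0, 0, 0], [0, 0, 0], 0.0], [[0, 0, 0], [0, 0, 0], 0], [[0, 0, -30], [0, 0, 0], 0], [[0, 0, -80], [0, 0, 0], 0], [[0, -20, -125], [0, 0, 0], 0], [[-30, -60, -135], [0, 0, 0], 0], [[-75, -80, -135], [0, 0, 0], 0], [[-120, -80, -135], [0, 0, 0], 0]]}}

```text
time: 23.2
ee_pos: [0.4962, 0.0014, 0.1537]
eef_rot: [[-0.109, 0.994, 0.001], [0.994, 0.109, -0.0], [-0.0, 0.001, -1.0]]
wrist_force: [-0.2, 0.7, -0.6]
gripper_width: 0.0855
grip_force: 0.0
```

{"method": "send_rows", "body": {"plan": [[[-45, 0, 0], [0, 0, 0], 0], [[-90, 0, 0], [0, 0, 0], 0], [[-135, 0, 0], [0, 0, 0], 0], [[-180, 0, 0], [0, 0, 0], 0], [[-225, 0, 0], [0, 0, 0], 0], [[-260, 0, 0], [0, 0, 0], 0], [[-260, 0, 0], [0, 0, 0], 0], [[-260, 0, 0], [0, 0, 0], 0]]}}

```text
time: 24.0
ee_pos: [0.5259, -0.2569, 0.1523]
eef_rot: [[-0.106, 0.994, -0.0], [0.994, 0.106, 0.0], [0.0, -0.0, -1.0]]
wrist_force: [0.4, 1.0, 0.1]
gripper_width: 0.0855
grip_force: 0.0
```

```bash
python3 -c "
from h import *
im=snapshot('top')
for c in caps(im,.071): print(c)
T=lambda u,v:((u+.5)/12-.5+405,(v+.5)/12-.5+218)
q=[ray('top',T(*p),.077)*1e3 for p in [(337,193),(437,193),(438,292),(347,292)]]
print(np.round(q,1),np.mean(q,0))
# foot white disc edge circle z=.021
print(ray('top',T(283,272),.021)*1e3)
to((521,-361,150))
s=snapshot('side')
cv2.imwrite('pics/s3.png',cv2.resize(s[270:340,230:300],None,fx=8,fy=8,interpolation=cv2.INTER_CUBIC)[:,:,::-1])"
```

```text
(array([242.4, 214.2]), 6.5, array([564., 130.]))
(array([266.5, 212.2]), 6.4, array([571.,  69.]))
(array([290.8, 210.5]), 6.5, array([577.,   7.]))
(array([314.9, 207.9]), 6.7, array([585., -54.]))
(array([338.8, 206.7]), 6.5, array([ 590., -116.]))
[[ 526.7 -352.7   77. ]
 [ 527.3 -373.9   77. ]
 [ 506.4 -373.2   77. ]
 [ 505.9 -354.    77. ]] [ 516.5788615  -363.43265145   77.        ]
[ 516.06109956 -361.34111385   21.        ]
t 24.05 pos [ 525.9 -256.   152.5] turn [-0.02 -0.03 -0.08] F [-0.7  0.5  0.1] w 85.5 grip 0.0
(521, -361, 150) -> [-103.8  -16.1    2.4]
```

View pics/s3.png

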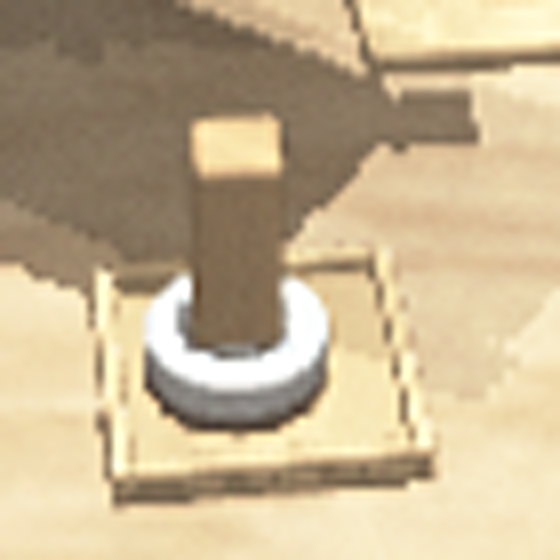

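The tool stands upright in its tray. Its handle top spans crop (193..282, 117..178), roughly square to the world axes, and all five jars are in the row.

```bash
python3 -c "
from h import *
T=lambda u,v:((u+.5)/8-.5+230,(v+.5)/8-.5+270)
q=np.array([ray('side',T(*p),.077)*1e3 for p in [(193,120),(278,117),(282,178),(197,177)]])
print(q.round(1),q.mean(0));
for i,j in((0,1),(3,2)): d=q[j]-q[i];print(np.degrees(np.arctan2(d[1],d[0])))
h.B=0 if 0 else None
" 2>/dev/null
```

```text
[[ 506.4 -351.1   77. ]
 [ 527.1 -350.    77. ]
 [ 527.8 -373.8   77. ]
 [ 507.6 -373.3   77. ]] [ 517.22534014 -362.08833807   77.        ]
3.014644913650695
-1.4428805995683303
```

{"method": "send_rows", "body": {"plan": [[[-45, -10, 0], [0, 0, 5], 0], [[-90, -20, 0], [0, 0, 5], 0], [[-105, -20, 20], [0, 0, 5], 0], [[-105, -20, 30], [0, 0, 5], 0], [[-105, -20, 30], [0, 0, 5], 0], [[-105, -20, 30], [0, 0, 5], 0], [[-105, -20, 30], [0, 0, 5], 0]]}}

```text
time: 24.8
ee_pos: [0.518, -0.3619, 0.1236]
eef_rot: [[-0.021, 1.0, 0.001], [1.0, 0.021, -0.001], [-0.001, 0.001, -1.0]]
wrist_force: [0.2, 0.3, -0.3]
gripper_width: 0.0854
grip_force: 0.0
```

```bash
python3 -c "
from h import *
to((517,-362.7,34))"
```

```text
t 24.8 pos [ 518.  -361.9  123.6] turn [ 0.04  0.04 -4.98] F [ 0.2  0.3 -0.3] w 85.4 grip 0.0
(517, -362.7, 34) -> [-0.7 -1.1 89.6]
```

{"method": "send_rows", "body": {"plan": [[[-1, -1, 30], [0, 0, 0], 0], [[-1, -1, 60], [0, 0, 0], 0], [[-1, -1, 80], [0, 0, 0], 0], [[-1, -1, 89], [0, 0, 0], 0], [[-1, -1, 89], [0, 0, 0], 0], [[-1, -1, 89], [0, 0, 0], 0.5], [[-1, -1, 89], [0, 0, 0], 1], [[-1, -1, 89], [0, 0, 0], 1]], "squeeze": 80}}

```text
time: 25.6
ee_pos: [0.5169, -0.3643, 0.0345]
eef_rot: [[-0.02, 1.0, 0.001], [1.0, 0.02, -0.001], [-0.001, 0.001, -1.0]]
wrist_force: [-0.6, 0.1, 0.3]
gripper_width: 0.0438
grip_force: 0.0
```

{"method": "send_rows", "body": {"plan": [[[0, 0, 0], [0, 0, 0], 1], [[0, 0, 0], [0, 0, 0], 1], [[0, 0, 0], [0, 0, 0], 1], [[0, 0, 0], [0, 0, 0], 1], [[0, 0, 0], [0, 0, 0], 1], [[0, 0, 0], [0, 0, 0], 1]]}}

```text
time: 26.2
ee_pos: [0.517, -0.3643, 0.0343]
eef_rot: [[-0.02, 1.0, 0.001], [1.0, 0.02, -0.001], [-0.001, 0.001, -1.0]]
wrist_force: [0.6, 0.4, 4.8]
gripper_width: 0.0199
grip_force: 78.5
```

```bash
python3 -c "
from h import *
to((517,-362.7,34))"
```

```text
t 26.2 pos [ 517.  -364.3   34.3] turn [ 0.06  0.05 -5.06] F [0.6 0.4 4.8] w 19.9 grip 78.48293402697891
(517, -362.7, 34) -> [1.6 0.1 0.3]
```

{"method": "send_rows", "body": {"plan": [[[0, 0, -10], [0, 0, 0], 1], [[0, 0, -40], [0, 0, 0], 1], [[0, 0, -80], [0, 0, 0], 1], [[40, 13, -105], [0, 0, 0], 1], [[85, 27, -105], [0, 0, 0], 1], [[130, 41, -105], [0, 0, 0], 1], [[175, 55, -105], [0, 0, 0], 1], [[215, 69, -105], [0, 0, 0], 1]]}}

```text
time: 27.0
ee_pos: [0.5812, -0.1455, 0.1392]
eef_rot: [[-0.02, 1.0, -0.0], [1.0, 0.02, 0.0], [0.0, -0.0, -1.0]]
wrist_force: [1.0, -0.1, -2.1]
gripper_width: 0.0202
grip_force: 78.5
```

{"method": "send_rows", "body": {"plan": [[[30, 9, 20], [0, 0, 0], 1], [[30, 9, 20], [0, 0, 0], 1], [[30, 9, 20], [0, 0, 0], 1], [[30, 9, 20], [0, 0, 0], 1], [[30, 9, 20], [0, 0, 0], 1]]}}

```text
time: 27.5
ee_pos: [0.5897, -0.1186, 0.1192]
eef_rot: [[-0.019, 1.0, 0.001], [1.0, 0.019, -0.0], [-0.0, 0.001, -1.0]]
wrist_force: [-0.2, -0.5, -1.8]
gripper_width: 0.0198
grip_force: 78.7
```

```bash
python3 -c "
from h import *
to((590.3,-117.6,94.3))
s=snapshot('side')
cv2.imwrite('pics/s4.png',cv2.resize(s[140:280,220:360],None,fx=4,fy=4,interpolation=cv2.INTER_CUBIC)[:,:,::-1])"
```

```text
t 27.5 pos [ 589.7 -118.6  119.2] turn [ 0.04  0.02 -5.14] F [-0.2 -0.5 -1.8] w 19.8 grip 78.70162376202643
(590.3, -117.6, 94.3) -> [ 1.   0.6 24.9]
```

View pics/s4.png

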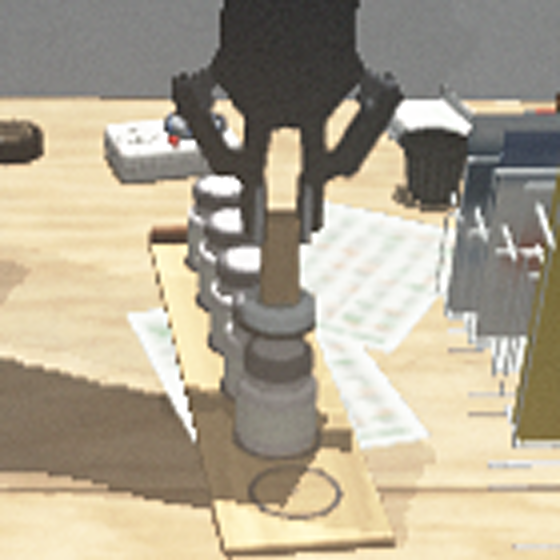

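The tool is upright right above jar 5's cap at crop (280,330). Pressing down slowly.

{"method": "send_rows", "body": {"plan": [[[1, 1, 10], [0, 0, 0], 1], [[1, 1, 16], [0, 0, 0], 1], [[1, 1, 19], [0, 0, 0], 1], [[1, 1, 21], [0, 0, 0], 1], [[1, 1, 23], [0, 0, 0], 1], [[1, 1, 25], [0, 0, 0], 1], [[1, 1, 26], [0, 0, 0], 1], [[1, 1, 26], [0, 0, 0], 1]]}}

```text
time: 28.35
ee_pos: [0.5908, -0.1167, 0.0939]
eef_rot: [[-0.02, 1.0, 0.001], [1.0, 0.02, -0.001], [-0.001, 0.001, -1.0]]
wrist_force: [-4.8, 0.8, 18.2]
gripper_width: 0.0198
grip_force: 81.0
```

```bash
python3 -c "
from h import *
to((590.3,-117.6,94.3))"
```

```text
t 28.35 pos [ 590.8 -116.7   93.9] turn [ 0.08  0.06 -5.06] F [-4.8  0.8 18.2] w 19.8 grip 81.00069522857666
(590.3, -117.6, 94.3) -> [-0.9 -0.6 -0.4]
```

{"method": "send_rows", "body": {"plan": [[[0, 0, 1], [0, 0, 0], 1], [[0, 0, 2], [0, 0, 0], 1], [[0, 0, 2], [0, 0, 0], 1]]}}

```text
time: 28.65
ee_pos: [0.5912, -0.1169, 0.0937]
eef_rot: [[-0.02, 1.0, 0.003], [1.0, 0.02, -0.002], [-0.002, 0.003, -1.0]]
wrist_force: [-10.3, 1.5, 39.6]
gripper_width: 0.0199
grip_force: 83.9
```

{"method": "send_rows", "body": {"plan": [[[0, 0, -2], [0, 0, 0], 1], [[0, 0, -10], [0, 0, 0], 1], [[0, 0, -25], [0, 0, 0], 1], [[15, -2, -25], [0, 0, 0], 1], [[40, -4, -25], [0, 0, 0], 1], [[61, -5, -25], [0, 0, 0], 1], [[61, -5, -25], [0, 0, 0], 1], [[61, -5, -25], [0, 0, 0], 1]]}}

```text
time: 29.45
ee_pos: [0.5842, -0.0548, 0.1152]
eef_rot: [[-0.021, 1.0, -0.0], [1.0, 0.021, 0.0], [0.0, -0.0, -1.0]]
wrist_force: [0.0, 0.2, -2.1]
gripper_width: 0.0199
grip_force: 78.6
```

```bash
python3 -c "
from h import *
to((585,-56,94.3))
for c in caps(snapshot('top'),.071): print(c)"
```

```text
t 29.45 pos [584.2 -54.8 115.2] turn [-0.02 -0.01 -4.99] F [ 0.   0.2 -2.1] w 19.9 grip 78.63028489868157
(585, -56, 94.3) -> [-1.2  0.8 20.9]
(array([242.4, 214.2]), 6.5, array([564., 130.]))
(array([266.5, 212.3]), 6.3, array([571.,  69.]))
```

Cap 5 hits a hard stop at its home height: 40 N with no more travel. Next is jar 4.

{"method": "send_rows", "body": {"plan": [[[-1, 1, 8], [0, 0, 0], 1], [[-1, 1, 13], [0, 0, 0], 1], [[-1, 1, 16], [0, 0, 0], 1], [[-1, 1, 18], [0, 0, 0], 1], [[-1, 1, 20], [0, 0, 0], 1], [[-1, 1, 22], [0, 0, 0], 1], [[-1, 1, 23], [0, 0, 0], 1], [[-1, 1, 23], [0, 0, 0], 1]]}}

```text
time: 30.3
ee_pos: [0.5858, -0.0569, 0.0939]
eef_rot: [[-0.02, 1.0, 0.002], [1.0, 0.02, -0.001], [-0.001, 0.002, -1.0]]
wrist_force: [-5.0, -0.1, 17.3]
gripper_width: 0.0198
grip_force: 81.1
```

```bash
python3 -c "
from h import *
to((585,-56,94.3),(577.5,5.4,115))"
```

```text
t 30.3 pos [585.8 -56.9  93.9] turn [ 0.09  0.06 -5.08] F [-5.  -0.1 17.3] w 19.8 grip 81.08749151229858
(585, -56, 94.3) -> [ 1.  -0.7 -0.4]
(577.5, 5.4, 115) -> [ 62.5  -7.  -21.2]
```

{"method": "send_rows", "body": {"plan": [[[0, 0, 1], [0, 0, 0], 1], [[0, 0, 1], [0, 0, 0], 1]]}}

```text
time: 30.5
ee_pos: [0.586, -0.057, 0.0938]
eef_rot: [[-0.02, 1.0, 0.003], [1.0, 0.02, -0.001], [-0.001, 0.003, -1.0]]
wrist_force: [-7.2, -0.9, 29.3]
gripper_width: 0.0199
grip_force: 82.6
```

{"method": "send_rows", "body": {"plan": [[[0, 0, -2], [0, 0, 0], 1], [[0, 0, -10], [0, 0, 0], 1], [[0, 0, -24], [0, 0, 0], 1], [[15, -2, -24], [0, 0, 0], 1], [[40, -4, -24], [0, 0, 0], 1], [[62, -6, -24], [0, 0, 0], 1], [[62, -6, -24], [0, 0, 0], 1], [[62, -6, -24], [0, 0, 0], 1]]}}

```text
time: 31.3
ee_pos: [0.5779, 0.0061, 0.1153]
eef_rot: [[-0.021, 1.0, -0.0], [1.0, 0.021, 0.0], [0.0, -0.0, -1.0]]
wrist_force: [0.1, -0.3, -2.9]
gripper_width: 0.0201
grip_force: 78.6
```

```bash
python3 -c "
from h import *
to((577.5,5.4,94.3))
for c in caps(snapshot('top'),.071): print(c)"
```

```text
t 31.3 pos [577.9   6.1 115.3] turn [-0.02 -0.   -4.99] F [ 0.1 -0.3 -2.9] w 20.1 grip 78.60393139533699
(577.5, 5.4, 94.3) -> [-0.7 -0.4 21. ]
```

{"method": "send_rows", "body": {"plan": [[[-1, 0, 8], [0, 0, 0], 1], [[-1, 0, 13], [0, 0, 0], 1], [[-1, 0, 16], [0, 0, 0], 1], [[-1, 0, 18], [0, 0, 0], 1], [[-1, 0, 20], [0, 0, 0], 1], [[-1, 0, 22], [0, 0, 0], 1], [[-1, 0, 24], [0, 0, 0], 1], [[-1, 0, 24], [0, 0, 0], 1]]}}

```text
time: 32.15
ee_pos: [0.5788, 0.0039, 0.0938]
eef_rot: [[-0.02, 1.0, 0.003], [1.0, 0.02, -0.001], [-0.001, 0.003, -1.0]]
wrist_force: [-8.8, -1.5, 30.5]
gripper_width: 0.0202
grip_force: 82.7
```

```bash
python3 -c "
from h import *
to((577.5,5.4,94.3),(571,67,115))"
```

```text
t 32.15 pos [578.8   3.9  93.8] turn [ 0.15  0.07 -5.08] F [-8.8 -1.5 30.5] w 20.2 grip 82.70084023475647
(577.5, 5.4, 94.3) -> [ 1.5 -1.2 -0.5]
(571, 67, 115) -> [ 63.2  -6.5 -21.3]
```

{"method": "send_rows", "body": {"plan": [[[0, 0, -2], [0, 0, 0], 1], [[0, 0, -10], [0, 0, 0], 1], [[0, 0, -24], [0, 0, 0], 1], [[15, -2, -24], [0, 0, 0], 1], [[40, -4, -24], [0, 0, 0], 1], [[63, -5, -24], [0, 0, 0], 1], [[63, -5, -24], [0, 0, 0], 1], [[63, -5, -24], [0, 0, 0], 1]]}}

```text
time: 32.95
ee_pos: [0.5717, 0.068, 0.1152]
eef_rot: [[-0.021, 1.0, -0.0], [1.0, 0.021, -0.0], [0.0, -0.0, -1.0]]
wrist_force: [0.8, -0.3, -3.2]
gripper_width: 0.0201
grip_force: 78.6
```

```bash
python3 -c "
from h import *
to((571,67,94.3))"
```

```text
t 32.95 pos [571.7  68.  115.2] turn [-0.03 -0.   -4.99] F [ 0.8 -0.3 -3.2] w 20.1 grip 78.57386940275319
(571, 67, 94.3) -> [-1.  -0.7 20.9]
```

{"method": "send_rows", "body": {"plan": [[[-1, -1, 8], [0, 0, 0], 1], [[-1, -1, 13], [0, 0, 0], 1], [[-1, -1, 16], [0, 0, 0], 1], [[-1, -1, 18], [0, 0, 0], 1], [[-1, -1, 20], [0, 0, 0], 1], [[-1, -1, 22], [0, 0, 0], 1], [[-1, -1, 24], [0, 0, 0], 1], [[-1, -1, 24], [0, 0, 0], 1]]}}

```text
time: 33.75
ee_pos: [0.5714, 0.0658, 0.0938]
eef_rot: [[-0.02, 1.0, 0.003], [1.0, 0.02, -0.001], [-0.001, 0.003, -1.0]]
wrist_force: [-8.9, -1.7, 31.0]
gripper_width: 0.0198
grip_force: 82.8
```

```bash
python3 -c "
from h import *
to((571,67,94.3),(564.3,128.5,115))"
```

```text
t 33.75 pos [571.4  65.8  93.8] turn [ 0.14  0.05 -5.08] F [-8.9 -1.7 31. ] w 19.8 grip 82.81584620475769
(571, 67, 94.3) -> [ 1.2 -0.4 -0.5]
(564.3, 128.5, 115) -> [ 62.8  -5.8 -21.3]
```

{"method": "send_rows", "body": {"plan": [[[0, 0, -2], [0, 0, 0], 1], [[0, 0, -10], [0, 0, 0], 1], [[0, 0, -24], [0, 0, 0], 1], [[15, -2, -24], [0, 0, 0], 1], [[40, -4, -24], [0, 0, 0], 1], [[63, -5, -24], [0, 0, 0], 1], [[63, -5, -24], [0, 0, 0], 1], [[63, -5, -24], [0, 0, 0], 1]]}}

```text
time: 34.55
ee_pos: [0.5645, 0.1298, 0.1152]
eef_rot: [[-0.021, 1.0, -0.0], [1.0, 0.021, -0.0], [-0.0, -0.0, -1.0]]
wrist_force: [-0.4, 0.3, -2.9]
gripper_width: 0.02
grip_force: 78.6
```

```bash
python3 -c "
from h import *
to((564.3,128.5,94.3))"
```

```text
t 34.55 pos [564.5 129.8 115.2] turn [-0.02  0.   -4.99] F [-0.4  0.3 -2.9] w 20.0 grip 78.59847871237434
(564.3, 128.5, 94.3) -> [-1.3 -0.2 20.9]
```

{"method": "send_rows", "body": {"plan": [[[-1, 0, 8], [0, 0, 0], 1], [[-1, 0, 13], [0, 0, 0], 1], [[-1, 0, 16], [0, 0, 0], 1], [[-1, 0, 18], [0, 0, 0], 1], [[-1, 0, 20], [0, 0, 0], 1], [[-1, 0, 22], [0, 0, 0], 1], [[-1, 0, 24], [0, 0, 0], 1], [[-1, 0, 24], [0, 0, 0], 1]]}}

```text
time: 35.35
ee_pos: [0.5653, 0.1278, 0.0938]
eef_rot: [[-0.02, 1.0, 0.003], [1.0, 0.02, -0.0], [-0.0, 0.003, -1.0]]
wrist_force: [-8.5, -2.8, 31.5]
gripper_width: 0.0197
grip_force: 82.7
```

{"method": "send_rows", "body": {"plan": [[[0, 0, -2], [0, 0, 0], 1], [[0, 0, -10], [0, 0, 0], 1], [[0, 0, -40], [0, 0, 0], 1], [[0, -10, -60], [0, 0, 0], 1], [[-45, -20, -60], [0, 0, 0], 1], [[-90, -30, -60], [0, 0, 0], 1], [[-135, -40, -60], [0, 0, 0], 1], [[-180, -50, -60], [0, 0, 0], 1]]}}

```text
time: 36.15
ee_pos: [0.5178, -0.0544, 0.1518]
eef_rot: [[-0.02, 1.0, 0.0], [1.0, 0.02, -0.0], [-0.0, 0.0, -1.0]]
wrist_force: [0.8, -0.4, -2.9]
gripper_width: 0.0201
grip_force: 78.8
```

{"method": "send_rows", "body": {"plan": [[[-45, 0, 0], [0, 0, 0], 1], [[-90, 0, 0], [0, 0, 0], 1], [[-135, 0, 0], [0, 0, 0], 1], [[-180, 0, 0], [0, 0, 0], 1], [[-225, 0, 0], [0, 0, 0], 1], [[-270, 0, 0], [0, 0, 0], 1], [[-270, 0, 0], [0, 0, 0], 1], [[-270, 0, 0], [0, 0, 0], 1]]}}

```text
time: 36.95
ee_pos: [0.5234, -0.3236, 0.1512]
eef_rot: [[-0.018, 1.0, -0.001], [1.0, 0.018, 0.001], [0.001, -0.001, -1.0]]
wrist_force: [-0.1, 0.9, -2.9]
gripper_width: 0.0197
grip_force: 78.9
```

```bash
python3 -c "
from h import *
to((520,-363,34.3))
im=snapshot('top')
for c in caps(im,.065): print(c)
s=snapshot('side')
cv2.imwrite('pics/s5.png',cv2.resize(s[140:340,210:350],None,fx=3,fy=3,interpolation=cv2.INTER_CUBIC)[:,:,::-1])"
```

```text
t 36.95 pos [ 523.4 -323.6  151.2] turn [-0.03 -0.04 -5.16] F [-0.1  0.9 -2.9] w 19.7 grip 78.87489149929024
(520, -363, 34.3) -> [-39.4  -4.  116.8]
(array([242.6, 214.5]), 6.5, array([564., 130.]))
(array([266.6, 212.8]), 6.5, array([570.,  69.]))
(array([291. , 210.6]), 6.3, array([578.,   6.]))
(array([314.7, 208.6]), 6.4, array([585., -54.]))
(array([338.4, 207.1]), 6.5, array([ 590., -116.]))
```

View pics/s5.png

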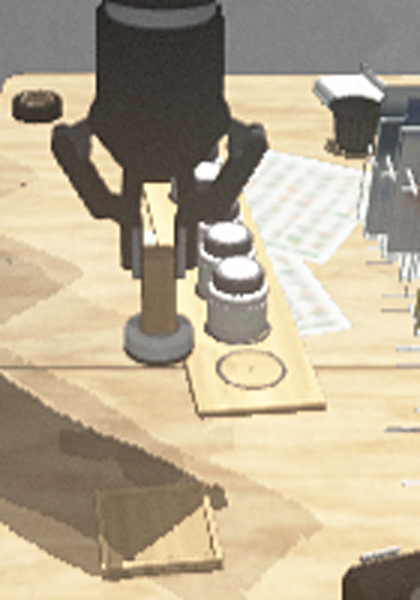

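The caps are down and the row is intact; the tool hangs upright near the tray, at crop (158,345). Returning it to the tray.

{"method": "send_rows", "body": {"plan": [[[-39, -4, 20], [0, 0, 0], 1], [[-39, -4, 60], [0, 0, 0], 1], [[-39, -4, 80], [0, 0, 0], 1], [[-39, -4, 80], [0, 0, 0], 1], [[-39, -4, 80], [0, 0, 0], 1], [[-39, -4, 80], [0, 0, 0], 1]]}}

```text
time: 37.65
ee_pos: [0.5214, -0.3618, 0.0734]
eef_rot: [[-0.021, 1.0, 0.002], [1.0, 0.021, -0.002], [-0.002, 0.002, -1.0]]
wrist_force: [-0.4, -0.7, -2.1]
gripper_width: 0.0197
grip_force: 78.8
```

```bash
python3 -c "
from h import *
to((520,-363,34.3))"
```

```text
t 37.65 pos [ 521.4 -361.8   73.4] turn [ 0.1   0.1  -5.01] F [-0.4 -0.7 -2.1] w 19.7 grip 78.75520883244462
(520, -363, 34.3) -> [-1.1 -1.5 39.1]
```

{"method": "send_rows", "body": {"plan": [[[-1, -1, 20], [0, 0, 0], 1], [[-1, -1, 32], [0, 0, 0], 1], [[-1, -1, 37], [0, 0, 0], 1], [[-1, -1, 39], [0, 0, 0], 1], [[-1, -1, 39], [0, 0, 0], 1], [[-1, -1, 39], [0, 0, 0], 1]]}}

```text
time: 38.25
ee_pos: [0.5198, -0.3628, 0.0342]
eef_rot: [[-0.02, 1.0, 0.001], [1.0, 0.02, -0.001], [-0.001, 0.001, -1.0]]
wrist_force: [-2.5, 3.7, 9.4]
gripper_width: 0.0201
grip_force: 80.3
```

{"method": "send_rows", "body": {"plan": [[[0, 0, 0], [0, 0, 0], 0.7], [[0, 0, 0], [0, 0, 0], 0.3], [[0, 0, 0], [0, 0, 0], 0], [[0, 0, 0], [0, 0, 0], 0], [[0, 0, -30], [0, 0, 0], 0], [[0, 0, -70], [0, 0, 0], 0], [[0, 0, -110], [0, 0, 0], 0], [[0, 0, -110], [0, 0, 0], 0]]}}

```text
time: 39.05
ee_pos: [0.5212, -0.3645, 0.1478]
eef_rot: [[-0.02, 1.0, 0.006], [1.0, 0.02, -0.005], [-0.005, 0.005, -1.0]]
wrist_force: [-0.2, 0.3, -0.1]
gripper_width: 0.0852
grip_force: 0.0
```

{"method": "send_rows", "body": {"plan": [[[40, -40, -10], [0, 0, 0], 0], [[70, -80, -20], [0, 0, 0], 0], [[70, -110, -20], [0, 0, 0], 0], [[70, -110, -20], [0, 0, 0], 0]]}}

```text
time: 39.45
ee_pos: [0.405, -0.2936, 0.163]
eef_rot: [[-0.019, 1.0, -0.001], [1.0, 0.019, 0.0], [0.0, -0.001, -1.0]]
wrist_force: [0.9, 0.2, -0.2]
gripper_width: 0.0859
grip_force: 0.0
```

```bash
python3 -c "
from h import *
to()
im=snapshot('top')
for c in caps(im,.065): print(c)
s=snapshot('side')
cv2.imwrite('pics/s6.png',cv2.resize(s[140:340,180:350],None,fx=3,fy=3,interpolation=cv2.INTER_CUBIC)[:,:,::-1])"
```

```text
t 39.45 pos [ 405.  -293.6  163. ] turn [-0.04 -0.   -5.1 ] F [ 0.9  0.2 -0.2] w 85.9 grip 0.0
(array([242.7, 214.6]), 6.2, array([564., 130.]))
(array([266.6, 212.8]), 6.3, array([570.,  69.]))
(array([291. , 210.7]), 6.1, array([578.,   6.]))
(array([314.8, 208.6]), 6.1, array([585., -55.]))
(array([338.5, 207.1]), 6.3, array([ 590., -116.]))
```

View pics/s6.png

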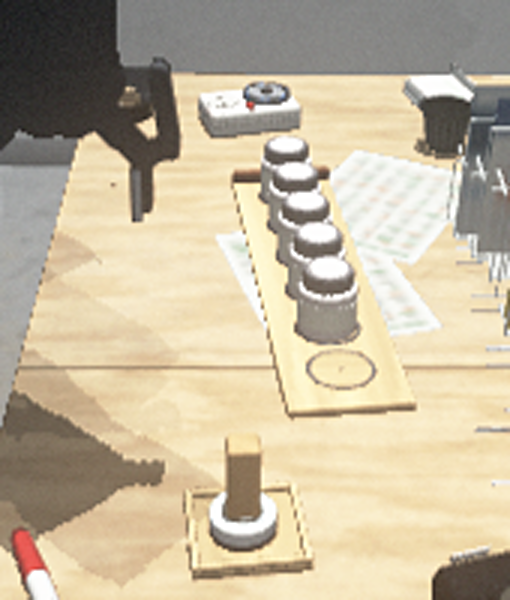

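All five jars are centred on rings 1 to 5 with their caps down, and the tool stands upright in its tray at crop (243,500). Handing in.

```bash
python3 -c "
from workcell import *
print(job_done())"
```

```text
the job is handed in; nothing more can be done
None
```

Job handed in at about 40 s: all five jars stand within about 2 mm of centre on rings 1–5, every cap was pressed to its hard stop, and the seating tool is back upright in its tray.

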